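# Index and lock a filter wheel

### The arm

A 6-joint arm with a two-finger parallel gripper is mounted at the origin on a cart in front of the work surface, level with it; the furniture and walls round the work are solid. World frame = base frame: x ahead of the robot, y to its left, z up, the work surface at z = 0. Lengths are in m, angles in rad, forces in N, time in s.
With the tool pointing down it reaches from about 0.3 to 0.95 m from the base axis. Payload 3.1 kg.
Tool frame: the origin (TCP) lies at the very end of the fingers, on their centre line; the grasp point (between the pads) lies 19 mm behind it; z points along the fingers, x is the direction in which the jaws open and shut, and the axes are right-handed (so a half turn about z gives the same grasp; the last joint's range is limited). The gripper opens to 85 mm and grips with 20 to 120 N. Pads are 22 mm wide; open, the fingers measure 114 mm over their backs; the gripper's body (76 mm by 85 mm) begins 54 mm behind the grasp point. The pads swing forward as they close: fully open they stand 13 mm farther back than shut.
Start: joints at [-1.262, 0.308, 1.634, -0, 1.2, -0.07], TCP at [0.231, -0.581, 0.231] pointing down, gripper open.
Joint ranges: [-3.06, 3.06], [-0.79, 1.96], [0.05, 2.63], [-1.19, 4.34], [0.05, 2.64], [-2.94, 2.94]. Speed limits (rad/s): [2.79, 2.79, 3.14, 3.14, 3.14, 3.14].

### API

Orientations are given as a 3x3 rotation matrix whose columns are the frame's x, y, z axes.
In Python, from rig import robot gives the robot as it stands.
- The arm moves only by the shell command python3 -m creep 'ROWS' [FORCE]. ROWS is a JSON object of lists of equal length, an entry for each row: "linear": the shift along the tool's x, y, z in cm, a list of three; "spin": the turn about the tool's z in degrees; "gripper": the finger opening in cm, from 0 to 8.54. A call has 1 to 8 rows; each row is the pose to reach, as a shift and turn from the pose commanded when the call began, along the tool's axes at that moment; what a row does not reach only later rows make up. A row lasts 1/12 s, in which the tool goes at most 41.7 mm and 7.16 degrees, less where a joint would pass 70% of its speed; a pose out of reach is approached as far as the arm can. A call with a gripper value outside its range is refused whole. The fingers move at their own pace and stop on an object; FORCE is the grip in N (left out, the last holds). Time passes only in rows, so rows that repeat a pose let the fingers close. It gives the time, the measured TCP pose, the force and the opening at its end, in the units of the state.
- robot.state(): the state, without advancing time (a new reading comes with each control period).
- robot.read_camera(name): name is "side" or "top" or "wrist"; returns a dict with "img" (400x640x3 uint8, red, green, blue), "range_z" (400x640 float32, m along the optical axis (not along the pixel's ray), 0 where there is no reading), "intrinsics" (3x3 intrinsics, pixels), "k1" (the pictures are not rectified: a ray, as slopes to the right and down, at radius r is drawn at 1 + k1 r^2 times it, then the intrinsics apply), "extrinsics" (4x4, takes a point from camera to world coordinates); the wrist camera has in their place "mount" (4x4, takes a point from camera to tool coordinates, whose origin is the TCP and whose axes are the tool frame's). Camera axes: x right, y up, looking along -z (the intrinsics and any distortion apply to the point x, -y, -z); pixel columns grow to the right and rows downward; lengths in m; the calibration is good to about 2 mm. A picture is of the moment at which its call begins: read the wrist's pose just before it.
- robot.sign_off(): hands the job in, once; it reports no verdict.
The state is a dict: "t": time; "q": joint angles; "qvel": joint speeds; "joint_efforts": joint torques, N m; "tcp_pos": TCP position; "ee_rot": TCP orientation; "contact_force": force on the tool from outside, world axes, zero at the start; "wrist_torque": the same for the moment, N m; "gripper_width": opening from 0.0 (shut) to 1.0 (fully open).
Only numpy, scipy, OpenCV 4.12 (cv2) and the standard library are available. Lean on these libraries where they do the work, as an engineer would, in place of code of your own. Each camera call takes 0.05 s, during which the arm holds its last target. There are 200 camera calls.

### The job

Set the filter wheel to its marked sector, the one with three parallel slots, and lock it there: take the index pin from its stand, put it tip down into the guide hole behind the window, where it rides on the wheel, and turn the wheel counter-clockwise by its handle post until the marked sector shows in the window and the pin drops fully home through the notch in the rim. Then try the lock: press the handle on the same way, through the play, until the wheel bears on the pin with a light push of about 12 N at the handle, for half a second; much more would strain the pin. Let go of everything, and leave the other things on the table where they are.

Things in the scene. Friction and masses are not known exactly. Their poses are not given: they have to be found in the camera images.
- filter_unit: Fixed filter-wheel unit, origin on the wheel's axle at table height, z up, x towards window and pin guide. Dark base plate 196x110x12 mm; above it an aluminium disc 160 mm across (30 to 40 mm above the table); over the disc's far side a black bridge plate 60 mm wide, from 26 to 100 mm from the axle (46 to 50 mm above the table).
- axle (a point): Axis of the wheel at the disc's upper face, 40 mm above the table; axes as the unit. A pin standing in the guide rests on the disc until the disc's only rim notch (13 mm wide, open at the rim) comes under it; then it falls 16 mm, through the disc, and locks the wheel: the handle then meets a firm stop.
- window (a point): Centre of the fixed window, an opening of 28 mm (along the unit's x) by 38 mm in the bridge plate, 43 mm from the axle. Seen from above it shows one of the disc's six sectors. Five have a single opening each; the marked one is the only one with three parallel slots, and the rim notch lies outward of it.
- guide_mouth (a point): Centre of the upper mouth of the vertical pin guide, a black block 24x28 mm on the bridge, 70 mm from the axle, 69 mm above the table, with a round 12 mm through hole (1.5 mm chamfer) 23 mm deep; the disc's upper face is 29 mm below the mouth. Axes as the unit.
- handle_arm: Steel arm 60 mm long and 14 mm wide on top of the disc, with the handle post. Origin on the axle at table height; it carries the disc, which turns with it. The wheel must never load the index pin (nor the pin be pressed on the wheel) with more than 15 N; the locked wheel has about 5 mm of play at the pin; then 12 N at the handle load the pin with about 8 N.
- handle (a point): Handle of the wheel: an upright plain round dark post, 14 mm across, on the arm 48 mm from the axle, standing free from 45 to 88 mm above the table. This point is on its axis, 69 mm above the table. It can be pushed sideways or straddled from above.
- wheel_turn (a joint): Angle of the arm in rad, growing counter-clockwise from above, limits -1.7 and 0.6. Starts between -1.3 and -0.75 and must grow. The marked sector is centred in the window nominally at 0, but the disc was clamped to the arm by hand: the notch meets the guide somewhere between -0.4 and 0.4, unmeasured. Dry friction, 2 to 4 N at the handle; stays where left.
- pin_head (a point): Centre of the loose index pin's head (dark, 20 mm across, 18 mm high). Steel pin, about 70 g, 63 mm long, upright; shank 10 mm across and 45 mm long with chamfered tip, its end 54 mm below this point. Starts in the stand, this point 54 mm above the table. In the guide it is 25 mm above guide_mouth while the pin rides on the disc, 9 mm when fully home.
- stand_top (a point): Centre of the upper face of the pin stand, a fixed aluminium block 50x50x30 mm with a round 12 mm vertical through hole, in which the index pin stands at first.
- usb_hub: Bystander: silver USB hub, 57x95x20 mm; origin at the centre of its underside.
- hex_key: Bystander: L-shaped hex key lying flat, 31x88x5 mm; origin at the centre of its underside.
- fork: Bystander: black slotted clamping fork lying flat, 22x75x8 mm; origin at the centre of its underside.
- power_sensor: Bystander: black round sensor head, 44 mm across, 16 mm high; origin at the centre of its underside.
- bnc_tee: Bystander: small metal T connector, 31x36x15 mm; origin at the centre of its underside.
- post_holder: Bystander: post holder on a round foot, 46x43x80 mm; origin at the centre of its underside.
- lens_mount: Bystander: lens in a ring mount on a post with round foot, 40x40x88 mm; origin at the centre of its underside.
- lens_cap: Bystander: black round lens cap, 58 mm across, 9 mm high; origin at the centre of its underside.

How it is judged:
By the outcome, as a careful person would: the job done as asked, in the order asked, and still so for the second after the job is handed in, with the robot touching nothing.
It also fails if it takes over 64 s, if anything falls off the work surface, if the arm or the gripper's body presses on something with over 40 N, if the wrist force passes 120 N, or if a joint passes its speed limit or range.

## Working session

There is one attempt and no reset: what is moved stays moved. The work goes in short steps, Python scripts to look and compute and a shell command to move; the robot and the scene stay as the last step left them, time stands still between calls to the robot, and variables do not carry over. Pictures are saved under pics/ and viewed, about 8 in all and at most 12, crops included, and the job is handed in when it is done.

```bash
ls; mkdir -p pics; cat > h.py <<'E'
import numpy as np, cv2
from rig import robot
def cam(name):
    s=robot.state(); c=robot.read_camera(name)
    if 'extrinsics' in c: T=np.array(c['extrinsics'])
    else:
        W=np.eye(4); W[:3,:3]=s['ee_rot']; W[:3,3]=s['tcp_pos']; T=W@np.array(c['mount'])
    c['T']=T; return c
def save(c,f,crop=None,s=1):
    im=cv2.cvtColor(c['img'],cv2.COLOR_RGB2BGR)
    if crop: u0,v0,u1,v1=crop; im=im[v0:v1,u0:u1]
    cv2.imwrite('pics/'+f,cv2.resize(im,None,fx=s,fy=s,interpolation=cv2.INTER_CUBIC))
def ray(c,u,v):
    K=np.array(c['intrinsics']); d=np.array([(u-K[0,2])/K[0,0],(v-K[1,2])/K[1,1]]); x=d.copy()
    for _ in range(20): x=d/(1+c['k1']*(x@x))
    return c['T'][:3,3], c['T'][:3,:3]@np.array([x[0],-x[1],-1])
def onz(c,u,v,z):
    o,d=ray(c,u,v); return o+d*(z-o[2])/d[2]
def proj(c,P):
    p=c['T'][:3,:3].T@(np.asarray(P)-c['T'][:3,3]); x=np.array([p[0],-p[1]])/-p[2]
    x=x*(1+c['k1']*(x@x)); K=np.array(c['intrinsics']); return np.array([K[0,0]*x[0]+K[0,2],K[1,1]*x[1]+K[1,2]])
def cloud(c):
    K=np.array(c['intrinsics']); v,u=np.mgrid[:400,:640]
    d=np.stack([(u-K[0,2])/K[0,0],(v-K[1,2])/K[1,1]],-1); x=d.copy()
    for _ in range(20): x=d/(1+c['k1']*(x**2).sum(-1,keepdims=True))
    z=c['range_z'][...,None]; p=np.concatenate([x[...,:1]*z,-x[...,1:]*z,-z],-1)
    P=p@c['T'][:3,:3].T+c['T'][:3,3]; P[c['range_z']==0]=np.nan; return P
E
python3 - <<'E'
from h import *
for n in('top','side'):
    c=cam(n); save(c,n+'0.png',s=1.25); print(n,c['T'].round(3).tolist(),np.array(c['intrinsics']).tolist(),c['k1'])
c=robot.read_camera('wrist');print(np.array(c['mount']).round(4).tolist()); s=robot.state(); print(s)
E
```

```text
pics
top [[0.014, 0.984, -0.179, 0.257], [-1.0, 0.017, 0.013, -0.063], [0.016, 0.179, 0.984, 1.428], [0.0, 0.0, 0.0, 1.0]] [[507.6501244413569, 0.0, 310.9245909142916], [0.0, 507.6501244413569, 202.81208143663414], [0.0, 0.0, 1.0]] 0.007292376027752913
side [[1.0, -0.022, 0.006, 0.526], [0.017, 0.558, -0.829, -1.274], [0.015, 0.829, 0.559, 0.899], [0.0, 0.0, 0.0, 1.0]] [[471.6478304334651, 0.0, 324.5830834041791], [0.0, 471.6478304334651, 205.46372710900872], [0.0, 0.0, 1.0]] 0.0026785934801490507
[[1.0, -0.0006, -0.0001, 0.0002], [-0.0006, -0.9545, -0.2983, -0.0761], [0.0, 0.2983, -0.9545, -0.1419], [0.0, 0.0, 0.0, 1.0]]
{'t': 0.15, 'q': array([-1.26170818e+00,  3.08838984e-01,  1.63488350e+00,  3.14639727e-05,
        1.19969726e+00, -6.96651828e-02]), 'qvel': array([ 0.00159078, -0.00264559, -0.00376   ,  0.00125214,  0.00014273,
       -0.00044186]), 'joint_efforts': array([-4.21454683e-05, -4.15801620e+01, -2.77147418e+01,  2.32480267e-05,
        6.10847870e-03, -1.62930627e-05]), 'tcp_pos': array([ 0.23090951, -0.58009022,  0.2302948 ]), 'ee_rot': array([[ 3.69751336e-01, -9.29130600e-01, -5.27851460e-04],
       [-9.29128966e-01, -3.69751679e-01,  1.74943054e-03],
       [-1.82062341e-03, -1.56412197e-04, -9.99998330e-01]]), 'contact_force': array([-0.25196849,  1.24396437, -0.22747773]), 'wrist_torque': array([-0.01495387,  0.06537674,  0.0524001 ]), 'gripper_width': 0.9986487834943186}
```

View pics/top0.png

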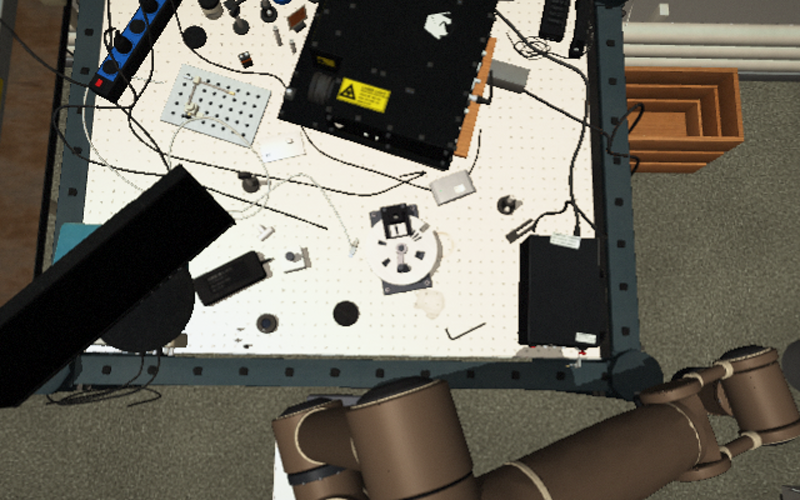

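View pics/side0.png

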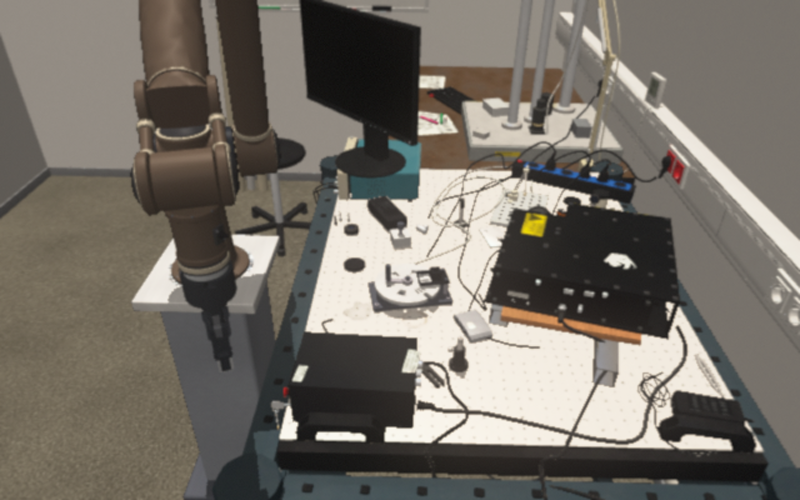

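Top view (800 px scale): wheel unit at about (402,245) with its bridge at the top, (397,220). The pin stand is at (292,258), and the black box to the right of the wheel is an obstacle. Next I'll measure these.

```bash
python3 - <<'E'
from h import *
c=cam('top')
for n,u,v,z in [('axle',402,248,.04),('window',397,232,.05),('guide',396,213,.069),('handle',403,268,.069),('stand',290,258,.03)]:
    print(n,onz(c,u/1.25,v/1.25,z).round(3))
im=cv2.cvtColor(c['img'],cv2.COLOR_RGB2BGR)
a=cv2.resize(im[155:240,285:360],None,fx=5.3,fy=5.3,interpolation=cv2.INTER_CUBIC)
b=cv2.resize(im[155:240,195:270],None,fx=5.3,fy=5.3,interpolation=cv2.INTER_CUBIC)
cv2.imwrite('pics/topz.png',np.hstack([a,b]))
P=cloud(c)
sub=P[155:240,195:360]
for z in (.04,.1): print(np.nanmax(sub[...,2]))
# disc points
m=(P[...,2]>.034)&(P[...,2]<.043)&(abs(P[...,0]-.5)<.3)
v,u=np.nonzero(m[155:240,285:360]); print(len(u))
E
```

```text
axle [ 0.523 -0.111  0.04 ]
window [ 0.557 -0.1    0.05 ]
guide [ 0.595 -0.096  0.069]
handle [ 0.473 -0.113  0.069]
stand [0.498 0.138 0.03 ]
0.09291416181723777
0.09291416181723777
1625
```

View pics/topz.png

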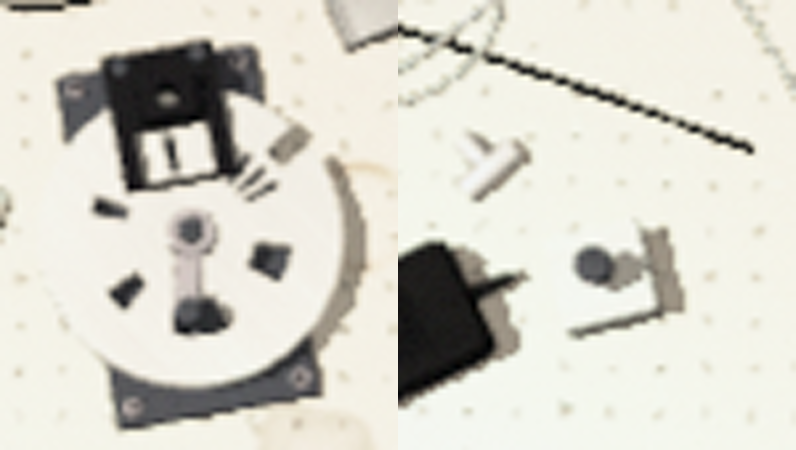

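```bash
cat >> h.py <<'E'
def togo(x=None,y=None,z=None):
    s=robot.state(); t=np.array([a if a is not None else b for a,b in zip((x,y,z),s['tcp_pos'])])
    R=np.array(s['ee_rot']); print('cm tool',(R.T@(t-s['tcp_pos'])*100).round(2),'tcp',np.round(s['tcp_pos'],4),'yaw(tool x) deg',round(float(np.degrees(np.arctan2(R[1,0],R[0,0]))),1),'F',np.round(s['contact_force'],1),'w',round(s['gripper_width'],3),'t',round(s['t'],2))
E
python3 - <<'E'
from h import *
c=cam('top'); P=cloud(c)
for n,(u0,v0,u1,v1) in dict(box=(415,185,485,280),laser=(225,0,400,135),hold=(190,135,215,155)).items():
    q=P[v0:v1,u0:u1].reshape(-1,3); q=q[np.isfinite(q[:,0])&(q[:,2]>.03)]; print(n,np.percentile(q,[2,50,98],axis=0).round(3).tolist())
togo(z=.35); togo(.50,-.11,.30)
E
python3 -m creep '{"linear":[[0,0,-4],[0,0,-8],[0,0,-12]],"spin":[0,0,0],"gripper":[8.5,8.5,8.5]}'
```

```text
box [[0.314, -0.554, 0.041], [0.423, -0.447, 0.104], [0.541, -0.372, 0.111]]
laser [[0.724, -0.304, 0.059], [0.89, -0.094, 0.159], [1.051, 0.143, 0.166]]
hold [[0.647, 0.195, 0.031], [0.673, 0.237, 0.065], [0.697, 0.254, 0.09]]
cm tool [-1.000e-02 -0.000e+00 -1.193e+01] tcp [ 0.231  -0.5803  0.2307] yaw(tool x) deg -68.3 F [ 1.   0.6 -0.9] w 1.004 t 0.25
cm tool [-33.76 -42.39  -6.89] tcp [ 0.231  -0.5803  0.2307] yaw(tool x) deg -68.3 F [ 1.   0.6 -0.9] w 1.004 t 0.25
t: 0.5
tcp_pos: [0.2308, -0.5799, 0.3513]
ee_rot: [[0.37, -0.929, -0.001], [-0.929, -0.37, 0.003], [-0.003, -0.0, -1.0]]
contact_force: [0.7, -0.0, -0.3]
gripper_width: 0.999
```

```bash
python3 -m creep '{"linear":[[-2,-3,0],[-4,-6,0],[-7,-9,0],[-9,-12,0],[-12,-15,0],[-14,-18,0],[-17,-21,0],[-19,-24,0]],"spin":[0,0,0,0,0,0,0,0],"gripper":[8.5,8.5,8.5,8.5,8.5,8.5,8.5,8.5]}' >/dev/null
python3 -m creep '{"linear":[[-2,-3,0],[-5,-6,0.5],[-7.5,-9,1.5],[-10,-12,2.5],[-12,-15,3.5],[-15,-18.4,4.5],[-15,-18.4,5],[-15,-18.4,5]],"spin":[2,4,6,8,11,11,11,11],"gripper":[8.5,8.5,8.5,8.5,8.5,8.5,8.5,8.5]}'
python3 - <<'E'
from h import *
c=cam('wrist'); save(c,'w1.png',s=1.25); print(np.array(c['intrinsics'])[0,0],c['k1'])
E
```

```text
t: 1.83
tcp_pos: [0.4989, -0.1056, 0.2994]
ee_rot: [[0.19, -0.982, -0.003], [-0.982, -0.19, 0.001], [-0.002, 0.003, -1.0]]
contact_force: [-1.2, -0.3, 0.4]
gripper_width: 0.996
338.0791253172014 -0.0416692136577539
```

View pics/w1.png

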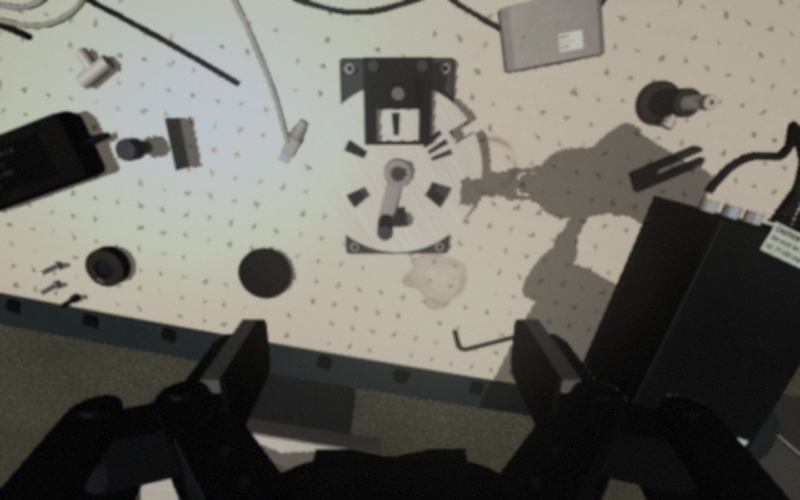

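Wrist view (800 px scale): axle (398,172), guide hole (398,93), handle foot around (387,230), pin head (132,149), three slots at (442,145) and the notch beyond them at about (462,122). I'll compare these positions with the top view.

```bash
python3 - <<'E'
from h import *
c=cam('wrist');t=cam('top')
for n,u,v,z in [('axle',398,172,.045),('guide',398,93,.069),('handletop',384,218,.088),('pin',131,149,.063),('slots',442,145,.04),('notch',466,120,.04)]:
    print(n,onz(c,u/1.25,v/1.25,z).round(4))
f=5.3
for n,u,v,z,o in [('axle',192,230,.045,285),('guide',170,98,.069,285),('handletop',190,318,.088,285),('pin',595,265,.063,195-75),('slots',258,180,.04,285),('notch',292,140,.04,285)]:
    print(n,onz(t,u/f+o,v/f+155,z).round(4))
E
```

```text
axle [ 0.5217 -0.1107  0.045 ]
guide [ 0.5896 -0.0968  0.069 ]
handletop [ 0.4863 -0.1046  0.088 ]
pin [0.5001 0.1285 0.063 ]
slots [ 0.5535 -0.1462  0.04  ]
notch [ 0.5797 -0.1628  0.04  ]
axle [ 0.5217 -0.1102  0.045 ]
guide [ 0.5867 -0.0973  0.069 ]
handletop [ 0.4683 -0.1082  0.088 ]
pin [0.4958 0.1326 0.063 ]
slots [ 0.5501 -0.1449  0.04  ]
notch [ 0.572  -0.1628  0.04  ]
```

```bash
python3 -m creep '{"linear":[[-4,-0.8,2],[-8,-1.6,4],[-12,-2.4,6],[-16,-3.2,8],[-20,-4,10],[-23.2,-4.5,12],[-23.2,-4.5,13],[-23.2,-4.5,13]],"spin":[0,0,0,0,0,0,0,0],"gripper":[4,4,4,4,4,4,4,4]}'
python3 - <<'E'
from h import *
c=cam('wrist'); save(c,'w2.png',s=1.25)
t=cam('top'); P=cloud(c)
q=P.reshape(-1,3); m=(q[:,1]>.14)&(q[:,1]<.25)&(abs(q[:,0]-.5)<.06)&(q[:,2]<.08)
for y in np.arange(.14,.22,.01):
    k=q[m&(abs(q[:,1]-y)<.005)]; print(round(y,2),len(k), np.nanpercentile(k[:,2],98).round(3) if len(k) else '')
k=q[(abs(q[:,0]-.5)<.03)&(abs(q[:,1]-.13)<.03)&(q[:,2]>.05)&(q[:,2]<.075)]; print(len(k),np.median(k,0),k.min(0),k.max(0))
E
```

```text
t: 2.65
tcp_pos: [0.498, 0.1289, 0.1683]
ee_rot: [[0.187, -0.982, -0.006], [-0.982, -0.187, -0.0], [-0.001, 0.006, -1.0]]
contact_force: [-1.1, -0.5, -0.9]
gripper_width: 0.467
0.14 717 0.063
0.15 1395 0.052
0.16 1307 0.03
0.17 1289 0.019
0.18 1359 0.001
0.19 1460 0.025
0.2 1622 0.034
0.21 1622 0.034
585 [0.4998767  0.13711984 0.06210491] [0.4886308  0.12677747 0.05022149] [0.50829265 0.14694378 0.06445042]
```

View pics/w2.png

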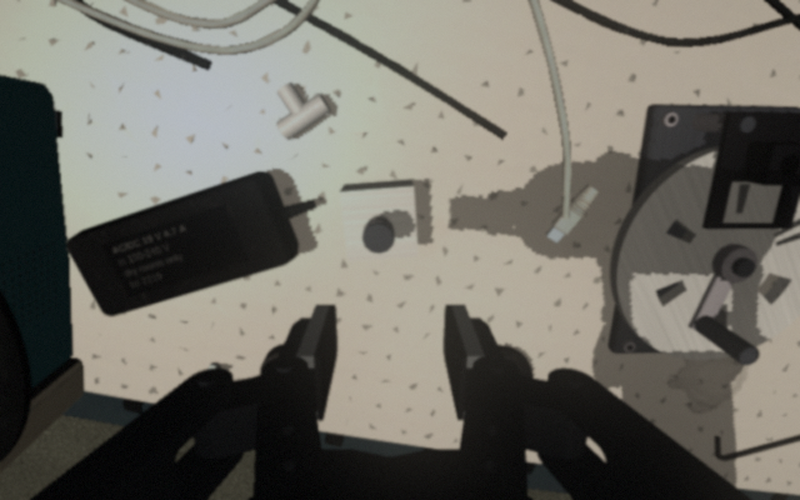

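The pin head shows at (380,233) and the stand's upper face at about (380,220). The brick's plug lies about 60 px left of the head, so half-open fingers will clear it.

```bash
python3 - <<'E'
from h import *
c=cam('wrist'); P=cloud(c)
m=((P[...,2]>.058)&(P[...,2]<.068)&(abs(P[...,1]-.137)<.03)&(abs(P[...,0]-.5)<.03)).astype(np.uint8)
k=max(cv2.findContours(m,0,1)[0],key=cv2.contourArea); (u,v),r=cv2.minEnclosingCircle(k); M=cv2.moments(k)
print(u*1.25,v*1.25,r, M['m10']/M['m00']*1.25, M['m01']/M['m00']*1.25); print(onz(c,u,v,.063), P[m>0].mean(0))
print(c['T'].round(4))
p=onz(c,u,v,.063); togo(p[0],p[1],.12); togo(p[0],p[1],.039)
t=cam('top'); P=cloud(t); m=((P[...,2]>.056)&(P[...,2]<.07)&(abs(P[...,1]-.135)<.03)&(abs(P[...,0]-.5)<.03)); print('top',m.sum(),P[m].mean(0))
E
```

```text
373.125 239.375 12.90358829498291 373.1188206214689 239.92673022598868
[0.49948634 0.1369947  0.063     ] [0.49884325 0.13691724 0.06203988]
[[ 1.857e-01  9.377e-01  2.936e-01  5.755e-01]
 [-9.826e-01  1.770e-01  5.630e-02  1.410e-01]
 [ 8.000e-04 -2.990e-01  9.543e-01  3.132e-01]
 [ 0.000e+00  0.000e+00  0.000e+00  1.000e+00]]
cm tool [-1.05  0.01  5.23] tcp [0.5015 0.1267 0.1723] yaw(tool x) deg -79.4 F [-0.7 -0.1  0.1] w 0.469 t 2.8
cm tool [-1.06  0.02 13.33] tcp [0.5015 0.1267 0.1723] yaw(tool x) deg -79.4 F [-0.7 -0.1  0.1] w 0.469 t 2.8
top 0 [nan nan nan]<stdin>:8: RuntimeWarning: Mean of empty slice.
  ret = um.true_divide(
```

```bash
python3 - <<'E'
from h import *
for i in range(2):
    togo()
    c=cam('wrist'); P=cloud(c)
    u0,v0=proj(c,[.499,.135,.063]).astype(int); g=cv2.cvtColor(c['img'],cv2.COLOR_RGB2GRAY)
    w=g[v0-22:v0+22,u0-22:u0+22]; print(u0*1.25,v0*1.25, np.percentile(w,[2,10,50,90]))
    m=((w<75)).astype(np.uint8); n,l,s,ce=cv2.connectedComponentsWithStats(m)
    for j in range(1,n):
        if s[j,4]>60: u,v=ce[j]+[u0-22,v0-22]; print(s[j],u*1.25,v*1.25,onz(c,u,v,.06))
    m=((P[...,2]>.058)&(P[...,2]<.068)&(abs(P[...,1]-.137)<.03)&(abs(P[...,0]-.5)<.03)); print(P[m].mean(0))
save(c,'w3.png',(u0-60,v0-45,u0+60,v0+45),4)
E
```

```text
cm tool [0. 0. 0.] tcp [0.5019 0.1266 0.1728] yaw(tool x) deg -79.4 F [0.4 0.6 1. ] w 0.469 t 2.85
375.0 242.5 [ 57.7  67.  161.  178. ]
[ 10   5  23  27 476] 373.8103991596638 238.23004201680672 [0.50066836 0.13638586 0.06      ]
[0.49880208 0.13699762 0.06204506]
cm tool [0. 0. 0.] tcp [0.5021 0.1267 0.173 ] yaw(tool x) deg -79.4 F [ 0.   0.2 -0.2] w 0.469 t 2.9
375.0 242.5 [ 57.  67. 161. 178.]
[ 10   5  23  27 475] 373.94473684210527 238.32631578947368 [0.50078393 0.1363502  0.06      ]
[0.4988284  0.13686119 0.06203755]
```

View pics/w3.png

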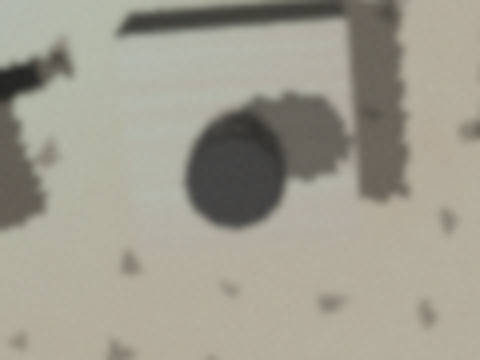

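```bash
python3 -m creep '{"linear":[[-1.1,0.1,3],[-1.1,0.1,6],[-1.1,0.1,8],[-1.1,0.1,10],[-1.1,0.1,11.5],[-1.1,0.1,12.8],[-1.1,0.1,13.2],[-1.1,0.1,13.2]],"spin":[0,0,0,0,0,0,0,0],"gripper":[4,4,4,4,4,4,4,4]}'
python3 -m creep '{"linear":[[0,0,0],[0,0,0],[0,0,0],[0,0,0],[0,0,0],[0,0,0]],"spin":[0,0,0,0,0,0],"gripper":[4,4,1,1,1,1]}' 40
python3 - <<'E'
from h import *
togo()
E
```

```text
t: 3.62
tcp_pos: [0.4973, 0.138, 0.039]
ee_rot: [[0.184, -0.983, -0.001], [-0.983, -0.184, -0.0], [0.0, 0.001, -1.0]]
contact_force: [-0.8, 0.1, 0.2]
gripper_width: 0.465
t: 4.12
tcp_pos: [0.4985, 0.139, 0.0404]
ee_rot: [[0.186, -0.983, 0.002], [-0.983, -0.186, 0.0], [0.0, -0.002, -1.0]]
contact_force: [-0.5, -1.2, 4.6]
gripper_width: 0.214
cm tool [0. 0. 0.] tcp [0.4985 0.139  0.0404] yaw(tool x) deg -79.3 F [-0.5 -1.2  4.6] w 0.214 t 4.12
```

```bash
python3 -m creep '{"linear":[[0,0,0],[0,0,-1],[0,0,-3],[0,0,-6],[0,0,-9],[0,0,-12],[0,0,-12]],"spin":[0,0,0,0,0,0,0],"gripper":[1,1,1,1,1,1,1]}' 40
python3 - <<'E'
from h import *
togo()
c=cam('wrist'); save(c,'w4.png',(170,150,490,390),2.5)
s=cam('side'); 
E
```

```text
t: 4.7
tcp_pos: [0.5017, 0.1401, 0.1659]
ee_rot: [[0.186, -0.983, 0.011], [-0.983, -0.186, 0.003], [-0.001, -0.012, -1.0]]
contact_force: [1.3, -0.5, 0.5]
gripper_width: 0.213
cm tool [0. 0. 0.] tcp [0.5017 0.1401 0.1659] yaw(tool x) deg -79.3 F [ 1.3 -0.5  0.5] w 0.213 t 4.7
```

View pics/w4.png

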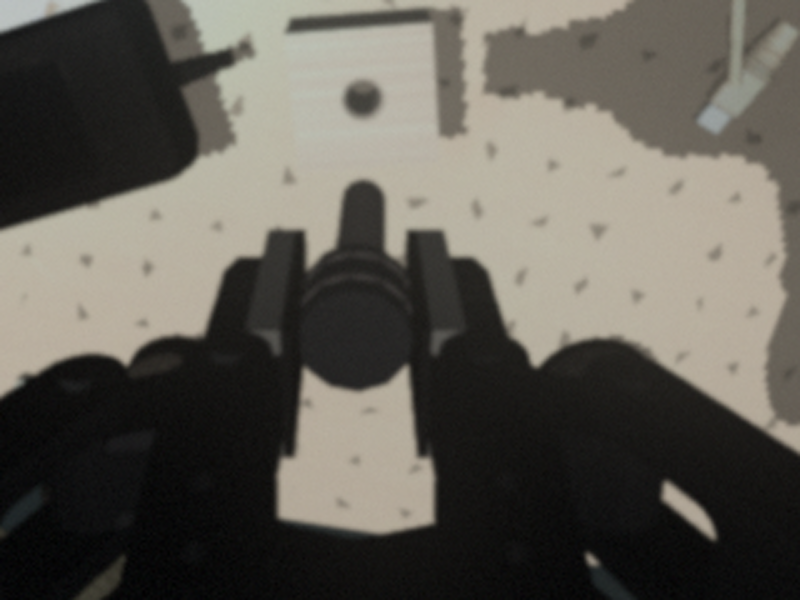

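The pin is held upright: head at (357,330), tip at (363,188). The empty stand hole is at (362,97). I'll carry it toward the guide.

```bash
python3 -m creep '{"linear":[[4,0,0],[8,-0.2,0],[12,-0.4,0],[16,-0.6,0],[20,-0.7,0],[23,-0.7,0],[24.8,-0.7,0],[24.8,-0.7,0]],"spin":[0,0,0,0,0,0,0,0],"gripper":[1,1,1,1,1,1,1,1]}' 40 >/dev/null
python3 -m creep '{"linear":[[0,0,0],[0,0,0],[0,0,0],[0,0,0]],"spin":[0,0,0,0],"gripper":[1,1,1,1]}' 40
python3 - <<'E'
from h import *
togo()
c=cam('wrist'); save(c,'w5.png',(170,100,490,340),2.5)
P=cloud(c)
m=(P[...,2]>.064)&(P[...,2]<.074)&(abs(P[...,0]-.59)<.03)&(abs(P[...,1]+.097)<.03)
q=P[m]; print(len(q),q.mean(0),q.min(0),q.max(0))
print('grip',proj(c,robot.state()['tcp_pos']))
E
```

```text
t: 5.8
tcp_pos: [0.5497, -0.102, 0.1587]
ee_rot: [[0.188, -0.982, -0.001], [-0.982, -0.188, 0.001], [-0.001, 0.001, -1.0]]
contact_force: [-0.6, -0.5, -0.8]
gripper_width: 0.214
cm tool [0. 0. 0.] tcp [ 0.5497 -0.102   0.1587] yaw(tool x) deg -79.2 F [-0.6 -0.5 -0.8] w 0.214 t 5.8
1245 [ 0.59010187 -0.09375635  0.06819462] [ 0.57532037 -0.10971694  0.06419972] [ 0.60442905 -0.07765722  0.07049447]
grip [311.80114134 259.70093891]
```

View pics/w5.png

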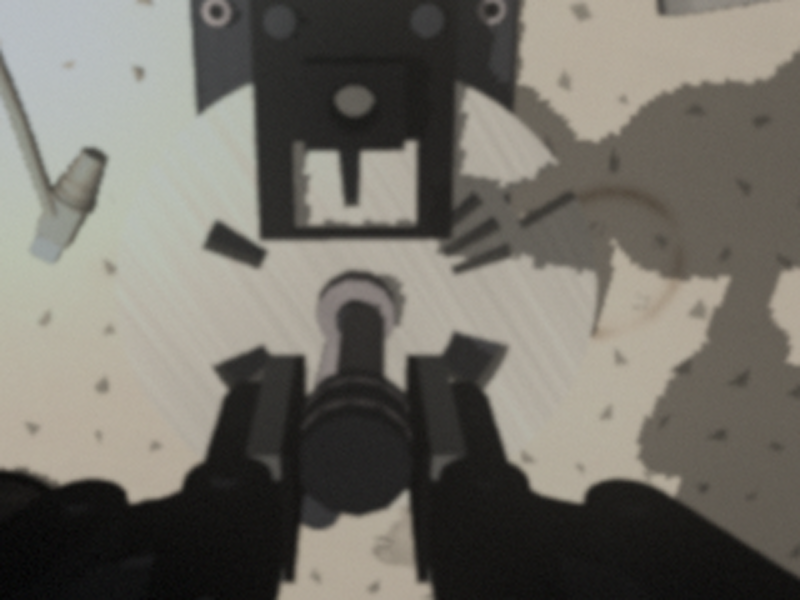

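The guide mouth is around (355,105). Its centre column lies close to the TCP line. The tip edge is at (362,299) and the head centre at about (357,458). I'll compute the tip's offset from the mouth.

```bash
python3 - <<'E'
from h import *
togo(); c=cam('wrist'); P=cloud(c); s=robot.state(); R=np.array(s['ee_rot']); p=s['tcp_pos']
f=lambda a,b:(170+a/2.5,100+b/2.5)
tool=lambda w:(R.T@(np.asarray(w)-p)*1000).round(1)
z=p[2]
print('tip edge',tool(onz(c,*f(362,299),z-.040)),'headtop',tool(onz(c,*f(357,458),z+.0226)))
m=(P[...,2]>.064)&(P[...,2]<.074)&(abs(P[...,0]-.59)<.03)&(abs(P[...,1]+.094)<.03)
r=cv2.minAreaRect((P[m][:,:2]*1000).astype(np.float32)); print('block',r,tool([r[0][0]/1e3,r[0][1]/1e3,.069]))
v,u=np.nonzero(m); print('block mask px', u.min(),u.max(),v.min(),v.max())
# gray profile to find the mouth
g=cv2.cvtColor(c['img'],cv2.COLOR_RGB2GRAY)
b=cv2.resize(c['img'][118:165,285:345],None,fx=10,fy=10,interpolation=cv2.INTER_CUBIC)
b=cv2.convertScaleAbs(b,alpha=3,beta=-40); cv2.imwrite('pics/g.png',b[...,::-1])
# pin points from depth
Q=(P-p)@R*1000
k=(Q[...,2]<38)&(Q[...,2]>5)&(abs(Q[...,0])<9)&(abs(Q[...,1])<12)
for a in range(5,40,7):
    w=Q[k&(Q[...,2]>=a)&(Q[...,2]<a+7)]; 
    if len(w): print(a,len(w),w[:,0].min().round(1),w[:,0].max().round(1),w[:,1].min().round(1))
k=(Q[...,2]<-15)&(Q[...,2]>-26)&(abs(Q[...,0])<12)&(abs(Q[...,1])<15); w=Q[k]; print('head',w.mean(0),w.min(0),w.max(0))
E
```

```text
cm tool [0. 0. 0.] tcp [ 0.55   -0.1021  0.159 ] yaw(tool x) deg -79.2 F [ 1.  -0.  -1.3] w 0.218 t 5.85
tip edge [ 1.7 -4.4 40. ] headtop [  0.4  -1.6 -22.6]
block ((590.0257568359375, -93.61563873291016), (24.09088706970215, 28.095285415649414), 10.979469299316406) [ -1.  -40.9  90.1]
block mask px 290 331 125 160
5 92 -3.9 5.0 -4.5
12 114 -4.0 5.8 -4.4
19 97 -4.1 6.0 -4.3
26 87 -3.8 6.2 -4.4
33 59 -3.4 6.4 -4.0
head [ -0.10129719  -1.89327857 -20.85884586] [-11.93595765 -11.64020548 -25.99688964] [ 11.95140845  11.12730822 -15.02715322]
```

View pics/g.png

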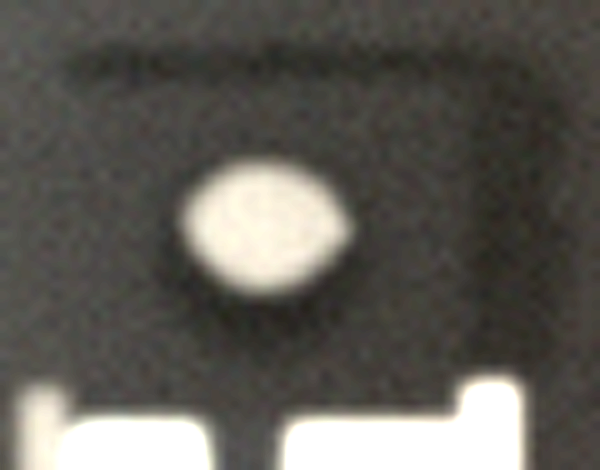

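```bash
python3 -m creep '{"linear":[[-0.26,-2.5,0],[-0.26,-4.15,1],[-0.26,-4.15,2.5],[-0.26,-4.15,3.5],[-0.26,-4.15,3.8],[-0.26,-4.15,3.8],[-0.26,-4.15,3.8],[-0.26,-4.15,3.8]],"spin":[0,0,0,0,0,0,0,0],"gripper":[1,1,1,1,1,1,1,1]}' 40 >/dev/null
python3 -m creep '{"linear":[[0,0,0],[0,0,0]],"spin":[0,0],"gripper":[1,1]}' 40
cat > g.py <<'E'
from h import *
togo(); c=cam('wrist'); P=cloud(c); s=robot.state(); R=np.array(s['ee_rot']); p=s['tcp_pos']
Q=(P-p)@R*1000; z0=(p[2]-.069)*1000
k=(abs(Q[...,2]-z0)<4)&(abs(Q[...,0])<25)&(abs(Q[...,1])<25); w=Q[k]
r=cv2.minAreaRect(w[:,:2].astype(np.float32)); print('block',len(w),np.round(r[0],1),np.round(r[1],1),r[2],w.min(0).round(1),w.max(0).round(1))
for a in range(3,45,6):
    w=Q[(Q[...,2]>=a)&(Q[...,2]<min(a+6,z0-3))&(abs(Q[...,0])<9)&(abs(Q[...,1])<12)]
    if len(w): print(a,len(w),w[:,0].min().round(1),w[:,0].max().round(1),w[:,1].min().round(1))
E
cat g.py | python3 -
```

```text
t: 6.73
tcp_pos: [0.5911, -0.0934, 0.1222]
ee_rot: [[0.185, -0.983, 0.001], [-0.983, -0.185, -0.0], [0.001, -0.001, -1.0]]
contact_force: [-0.2, -0.0, -0.8]
gripper_width: 0.214
cm tool [0. 0. 0.] tcp [ 0.5911 -0.0934  0.1222] yaw(tool x) deg -79.3 F [-0.2 -0.  -0.8] w 0.214 t 6.73
block 1249 [0.1 1.1] [24.9 28.1] 89.102783203125 [-14.  -11.4  51.6] [14.2 13.6 57. ]
3 46 -3.1 4.7 -4.6
9 105 -3.8 5.9 -4.4
15 88 -3.8 6.1 -4.3
21 79 -3.4 6.3 -4.5
27 80 -3.5 6.5 -4.3
33 55 -3.1 6.6 -4.3
```

```bash
python3 -m creep '{"linear":[[-0.17,0.04,0],[-0.17,0.04,0.5],[-0.17,0.04,1],[-0.17,0.04,1.3],[-0.17,0.04,1.6],[-0.17,0.04,1.8],[-0.17,0.04,1.8],[-0.17,0.04,1.8]],"spin":[0,0,0,0,0,0,0,0],"gripper":[1,1,1,1,1,1,1,1]}' 40; python3 g.py
```

```text
t: 7.45
tcp_pos: [0.5898, -0.0916, 0.103]
ee_rot: [[0.186, -0.983, -0.001], [-0.983, -0.186, 0.0], [-0.0, 0.001, -1.0]]
contact_force: [0.1, 0.5, -0.1]
gripper_width: 0.219
cm tool [0. 0. 0.] tcp [ 0.5898 -0.0916  0.103 ] yaw(tool x) deg -79.3 F [ 0.1  0.5 -0.1] w 0.219 t 7.45
block 1514 [2.2 0.3] [24.7 27.9] 89.9665756225586 [-11.8 -12.1  30.3] [16.1 12.6 38.2]
3 48 -3.7 5.1 -4.4
9 94 -3.8 5.8 -4.3
15 95 -4.0 6.0 -4.4
21 81 -3.6 6.2 -4.2
27 52 -3.6 6.3 -4.5
```

```bash
python3 -m creep '{"linear":[[0.06,-0.03,0.3],[0.06,-0.03,0.7],[0.06,-0.03,1.1],[0.06,-0.03,1.5],[0.06,-0.03,1.8],[0.06,-0.03,1.95],[0.06,-0.03,1.95],[0.06,-0.03,1.95]],"spin":[0,0,0,0,0,0,0,0],"gripper":[1,1,1,1,1,1,1,1]}' 40; python3 g.py
```

```text
t: 8.17
tcp_pos: [0.5903, -0.0921, 0.0836]
ee_rot: [[0.186, -0.983, -0.0], [-0.983, -0.186, 0.0], [-0.0, 0.0, -1.0]]
contact_force: [0.9, -1.0, -1.5]
gripper_width: 0.211
cm tool [0. 0. 0.] tcp [ 0.5903 -0.0921  0.0836] yaw(tool x) deg -79.3 F [ 0.9 -1.  -1.5] w 0.211 t 8.17
block 1306 [ 1.5 -2.2] [19. 28.] 89.76290130615234 [-12.6 -11.8  10.9] [15.5  7.3 18.8]
3 41 -3.7 4.6 -4.1
9 49 -3.8 5.7 -4.1
```

```bash
python3 -m creep '{"linear":[[0,0,0],[0,0,0],[0,0,0],[0,0,0],[0,0,-2],[0,1.5,-5],[0,4.5,-8],[0,7,-9]],"spin":[0,0,0,0,0,0,0,0],"gripper":[4,4,4,4,4,4,4,4]}' >/dev/null
python3 -m creep '{"linear":[[0,0,0],[0,0,0],[0,0,0]],"spin":[0,0,0],"gripper":[4,4,4]}'
cat > w.py <<'E'
from h import *
import sys
togo(); c=cam('wrist'); P=cloud(c)
A=np.array([.5213,-.1069]); 
d=P[...,:2]-A
rr=np.hypot(d[...,0],d[...,1])
m=(P[...,2]>.080)&(P[...,2]<.092)&(rr>.03)&(rr<.065)&(P[...,0]<.56); q=P[m]
if len(q):
    h=(q.min(0)+q.max(0))/2; e=h[:2]-A; print('handle',len(q),h.round(4),q.mean(0).round(4),'r',np.hypot(*e).round(4),'ang deg',np.degrees(np.arctan2(e[1],e[0])).round(1))
m=(P[...,2]>.071)&(P[...,2]<.115)&(np.hypot(P[...,0]-.59,P[...,1]+.0936)<.014); q=P[m]
if len(q): print('pin head',len(q),'top z',np.percentile(q[:,2],90).round(4),q.mean(0).round(4))
if len(sys.argv)>1: save(c,sys.argv[1],s=1.25)
E
python3 w.py w6.png
```

```text
t: 9.13
tcp_pos: [0.5219, -0.1052, 0.1738]
ee_rot: [[0.185, -0.983, 0.001], [-0.983, -0.185, -0.0], [0.0, -0.001, -1.0]]
contact_force: [0.5, 0.1, -0.3]
gripper_width: 0.468
cm tool [0. 0. 0.] tcp [ 0.5219 -0.1052  0.1738] yaw(tool x) deg -79.3 F [ 0.5  0.1 -0.3] w 0.468 t 9.13
handle 297 [ 0.4735 -0.1048  0.0847] [ 0.4748 -0.1048  0.0863] r 0.0479 ang deg 177.5
pin head 878 top z 0.1031 [ 0.5902 -0.0931  0.1019]
```

View pics/w6.png

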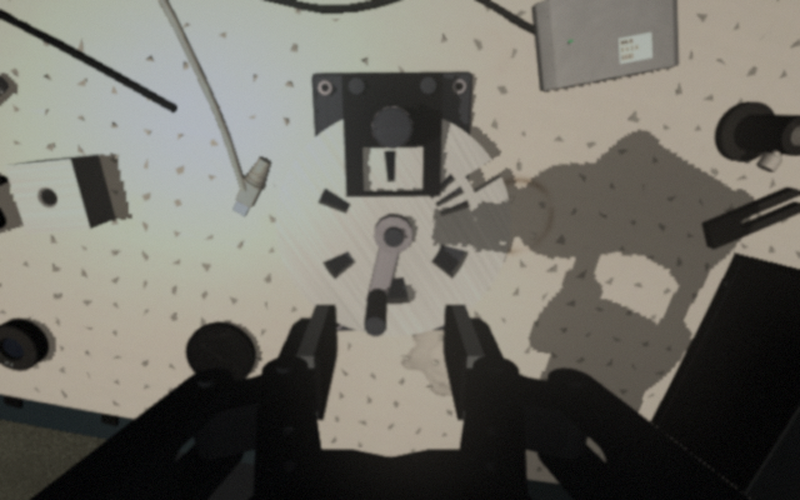

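The pin rides in the guide: head top at z=0.103, at (391,125) in the picture. The handle is at (377,320) with the arm at 177.5° in the world frame. The slots at about (465,195) still need to turn about 58° CCW. Next I'll straddle the post.

```bash
python3 -m creep '{"linear":[[-0.5,2.5,0],[-0.95,4.75,1],[-0.95,4.75,4],[-0.95,4.75,7],[-0.95,4.75,9.5],[-0.95,4.75,11],[-0.95,4.75,11.6],[-0.95,4.75,11.6]],"spin":[6,13,13,13,13,13,13,13],"gripper":[4,4,4,4,4,4,4,4]}'
python3 -m creep '{"linear":[[0,0,0],[0,0,0],[0,0,0],[0,0,0]],"spin":[0,0,0,0],"gripper":[2.4,2.4,2.4,2.4]}'; python3 w.py
```

```text
t: 9.85
tcp_pos: [0.4717, -0.1039, 0.0553]
ee_rot: [[-0.04, -0.999, -0.005], [-0.999, 0.04, 0.002], [-0.001, 0.005, -1.0]]
contact_force: [-0.3, -0.0, 0.3]
gripper_width: 0.468
t: 10.18
tcp_pos: [0.4743, -0.1049, 0.0589]
ee_rot: [[-0.04, -0.999, 0.002], [-0.999, 0.04, -0.001], [0.001, -0.002, -1.0]]
contact_force: [-0.3, -0.7, -0.2]
gripper_width: 0.28
cm tool [0. 0. 0.] tcp [ 0.4743 -0.1049  0.0589] yaw(tool x) deg -92.3 F [-0.3 -0.7 -0.2] w 0.28 t 10.18
handle 2270 [ 0.4745 -0.1055  0.086 ] [ 0.4784 -0.1054  0.0861] r 0.0469 ang deg 178.2
```

```bash
python3 -m creep '{"linear":[[0.42,-0.02,0],[0.83,-0.07,0],[1.24,-0.16,0],[1.64,-0.29,0],[2.03,-0.45,0],[2.4,-0.64,0],[2.75,-0.87,0],[3.09,-1.12,0]],"spin":[-5,-10,-15,-20,-25,-30,-35,-40],"gripper":[2.4,2.4,2.4,2.4,2.4,2.4,2.4,2.4]}'; python3 w.py w7.png
```

```text
t: 10.9
tcp_pos: [0.4825, -0.1347, 0.0584]
ee_rot: [[0.614, -0.789, -0.001], [-0.789, -0.614, 0.003], [-0.003, -0.0, -1.0]]
contact_force: [-1.7, 4.9, 3.4]
gripper_width: 0.283
cm tool [0. 0. 0.] tcp [ 0.4825 -0.1347  0.0584] yaw(tool x) deg -52.1 F [-1.7  4.9  3.4] w 0.283 t 10.9
handle 2241 [ 0.4852 -0.131   0.086 ] [ 0.4849 -0.1304  0.086 ] r 0.0435 ang deg -146.3
pin head 618 top z 0.1011 [ 0.5825 -0.1013  0.0943]
```

View pics/w7.png

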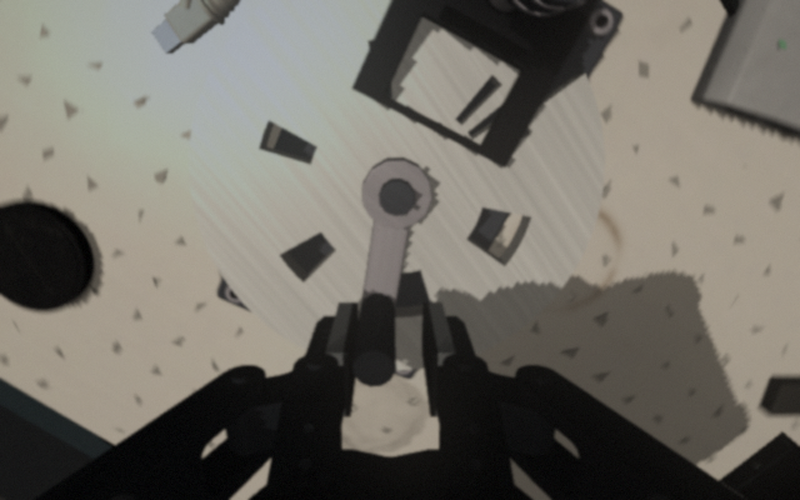

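Arm now at about 214°. The slots are entering the window, two of them visible at (485,105), and the pin still rides, seen at the top edge around (530,3). From here I'll turn slowly.

```bash
python3 -m creep '{"linear":[[0.2,0,0],[0.4,0,0],[0.6,0,0],[0.75,0,0],[0.75,0,0]],"spin":[0,0,0,0,0],"gripper":[2.4,2.4,2.4,2.4,2.4]}'; cat >> w.py <<'E'
for n in ('side','top'):
    c=cam(n); P=cloud(c); m=(np.hypot(P[...,0]-.59,P[...,1]+.0936)<.016)&(P[...,2]>.074)&(P[...,2]<.12); print(n,m.sum(), np.percentile(P[m][:,2],[50,95]).round(4) if m.any() else '')
E
python3 w.py
```

```text
t: 11.37
tcp_pos: [0.487, -0.1421, 0.0574]
ee_rot: [[0.611, -0.791, -0.002], [-0.791, -0.611, -0.0], [-0.001, 0.001, -1.0]]
contact_force: [-3.9, 1.1, 1.6]
gripper_width: 0.279
cm tool [0. 0. 0.] tcp [ 0.487  -0.1421  0.0574] yaw(tool x) deg -52.3 F [-3.9  1.1  1.6] w 0.279 t 11.37
handle 2254 [ 0.4897 -0.1382  0.086 ] [ 0.4894 -0.1376  0.086 ] r 0.0445 ang deg -135.3
pin head 320 top z 0.0976 [ 0.5824 -0.1019  0.092 ]
side 56 [0.0972 0.1037]
top 7 [0.1012 0.1038]
```

```bash
python3 -m creep '{"linear":[[0.12,0,0],[0.24,-0.01,0],[0.36,-0.02,0],[0.48,-0.03,0],[0.48,-0.03,0]],"spin":[0,0,0,0,0],"gripper":[2.4,2.4,2.4,2.4,2.4]}'; python3 w.py | tail -2; python3 -m creep '{"linear":[[0.1,-0.01,0],[0.2,-0.02,0],[0.3,-0.03,0],[0.3,-0.03,0]],"spin":[0,0,0,0],"gripper":[2.4,2.4,2.4,2.4]}'; python3 w.py|tail -2
```

```text
t: 11.93
tcp_pos: [0.491, -0.1456, 0.0576]
ee_rot: [[0.611, -0.791, 0.0], [-0.791, -0.611, -0.0], [0.0, -0.0, -1.0]]
contact_force: [-3.9, 1.9, -1.8]
gripper_width: 0.283
side 52 [0.0978 0.1037]
top 13 [0.1018 0.1053]
t: 12.42
tcp_pos: [0.4933, -0.1479, 0.0578]
ee_rot: [[0.612, -0.791, 0.001], [-0.791, -0.612, -0.0], [0.001, -0.0, -1.0]]
contact_force: [-2.8, 0.8, -1.6]
gripper_width: 0.282
side 56 [0.097  0.1042]
top 19 [0.1002 0.1058]
```

```bash
for i in 1; do python3 -m creep '{"linear":[[0.08,-0.02,0],[0.16,-0.04,0],[0.24,-0.06,0],[0.24,-0.06,0]],"spin":[0,0,0,0],"gripper":[2.4,2.4,2.4,2.4]}'|grep -E 'tcp|cont'; python3 w.py|tail -2; done
```

```text
tcp_pos: [0.4952, -0.1495, 0.058]
contact_force: [-3.0, 1.7, -1.3]
side 55 [0.0964 0.1043]
top 21 [0.1011 0.1061]
```

```bash
python3 - <<'E'
from h import *
c=cam('top'); save(c,'t8.png',(285,150,375,240),5)
E
```

```text
(no output)
```

View pics/t8.png

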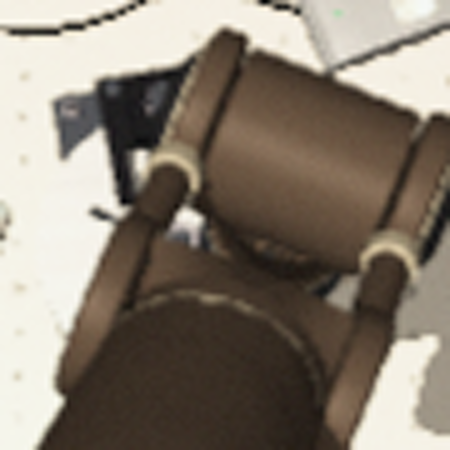

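The arm hides the wheel in this top view; the pin head's edge is at (160,95). That was picture 12, so I'll rely on measurements from here.

```bash
python3 -m creep '{"linear":[[0.08,-0.02,0],[0.16,-0.04,0],[0.24,-0.06,0],[0.24,-0.06,0]],"spin":[0,0,0,0],"gripper":[2.4,2.4,2.4,2.4]}'|grep -E 'tcp|cont'; python3 w.py|tail -2
```

```text
tcp_pos: [0.4972, -0.151, 0.0579]
contact_force: [-2.1, 1.0, -0.2]
side 42 [0.0839 0.0875]
top 25 [0.0863 0.0924]
```

The pin has dropped: head top 0.1037 → 0.0875. I'll align the pad with the tangent, backing off slightly, then press in small steps.

```bash
python3 -m creep '{"linear":[[-0.15,-0.04,0],[-0.15,-0.12,0],[-0.15,-0.12,0],[-0.15,-0.12,0],[-0.15,-0.12,0],[-0.15,-0.12,0]],"spin":[0,-6,-12,-18,-18,-18],"gripper":[2.4,2.4,2.4,2.4,2.4,2.4]}'|grep -E 'tcp|cont'; cat > f.py <<'E'
from h import *
s=robot.state(); R=np.array(s['ee_rot']); print('tool F',(R.T@s['contact_force']).round(1)); togo()
E
python3 f.py; python3 w.py|tail -2
python3 -m creep '{"linear":[[0.05,0,0],[0.1,0,0],[0.15,0,0],[0.2,0,0],[0.2,0,0]],"spin":[0,0,0,0,0],"gripper":[2.4,2.4,2.4,2.4,2.4]}'|grep cont; python3 f.py
```

```text
tcp_pos: [0.4982, -0.1492, 0.0583]
contact_force: [0.1, -0.7, 0.1]
tool F [ 0.5  0.6 -0.1]
cm tool [0. 0. 0.] tcp [ 0.4982 -0.1492  0.0583] yaw(tool x) deg -34.5 F [ 0.1 -0.7  0.1] w 0.283 t 14.08
side 38 [0.0837 0.0878]
top 17 [0.0877 0.0911]
contact_force: [-0.0, 0.3, 1.0]
tool F [-0.2 -0.2 -1. ]
cm tool [0. 0. 0.] tcp [ 0.4983 -0.1499  0.0577] yaw(tool x) deg -34.3 F [-0.   0.3  1. ] w 0.278 t 14.65
```

```bash
python3 -m creep '{"linear":[[0.05,0,0],[0.1,0,0],[0.1,0,0]],"spin":[0,0,0],"gripper":[2.4,2.4,2.4]}' >/dev/null; python3 f.py;python3 -m creep '{"linear":[[0.05,0,0],[0.1,0,0],[0.1,0,0]],"spin":[0,0,0],"gripper":[2.4,2.4,2.4]}' >/dev/null; python3 f.py
```

```text
tool F [-2.6 -0.4 -1.7]
cm tool [0. 0. 0.] tcp [ 0.4986 -0.1501  0.0576] yaw(tool x) deg -34.3 F [-1.9  1.8  1.7] w 0.281 t 14.9
tool F [-3.3  0.8 -2. ]
cm tool [0. 0. 0.] tcp [ 0.4996 -0.151   0.0576] yaw(tool x) deg -34.3 F [-3.1  1.2  2. ] w 0.281 t 15.15
```

```bash
python3 -m creep '{"linear":[[0.05,0,0],[0.05,0,0],[0.05,0,0]],"spin":[0,0,0],"gripper":[2.4,2.4,2.4]}' >/dev/null; python3 f.py;python3 -m creep '{"linear":[[0.05,0,0],[0.05,0,0],[0.05,0,0]],"spin":[0,0,0],"gripper":[2.4,2.4,2.4]}' >/dev/null; python3 f.py; python3 -m creep '{"linear":[[0.05,0,0],[0.05,0,0],[0.05,0,0]],"spin":[0,0,0],"gripper":[2.4,2.4,2.4]}' >/dev/null; python3 f.py
```

```text
tool F [-3.3  1.5 -2.3]
cm tool [0. 0. 0.] tcp [ 0.5    -0.1513  0.0576] yaw(tool x) deg -34.3 F [-3.6  0.6  2.3] w 0.283 t 15.4
tool F [-5.3  1.8 -2.7]
cm tool [0. 0. 0.] tcp [ 0.5001 -0.1514  0.0576] yaw(tool x) deg -34.3 F [-5.3  1.5  2.7] w 0.283 t 15.65
tool F [-5.5  1.7 -3.8]
cm tool [0. 0. 0.] tcp [ 0.5002 -0.1515  0.0575] yaw(tool x) deg -34.3 F [-5.5  1.7  3.9] w 0.28 t 15.9
```

```bash
python3 -m creep '{"linear":[[0.05,0,0],[0.1,0,0],[0.1,0,0]],"spin":[0,0,0],"gripper":[2.4,2.4,2.4]}' >/dev/null; python3 f.py;python3 -m creep '{"linear":[[0.05,0,0],[0.05,0,0],[0.05,0,0]],"spin":[0,0,0],"gripper":[2.4,2.4,2.4]}' >/dev/null; python3 f.py; python3 -m creep '{"linear":[[0.05,0,0],[0.05,0,0],[0.05,0,0]],"spin":[0,0,0],"gripper":[2.4,2.4,2.4]}' >/dev/null; python3 f.py
```

```text
tool F [-7.8  1.7 -5.7]
cm tool [0. 0. 0.] tcp [ 0.5003 -0.1516  0.0575] yaw(tool x) deg -34.3 F [-7.4  3.   5.7] w 0.281 t 16.15
tool F [-7.7  0.8 -5.9]
cm tool [0. 0. 0.] tcp [ 0.5003 -0.1516  0.0575] yaw(tool x) deg -34.3 F [-6.8  3.7  6. ] w 0.282 t 16.4
tool F [-9.2  1.3 -7.4]
cm tool [0. 0. 0.] tcp [ 0.5003 -0.1516  0.0574] yaw(tool x) deg -34.3 F [-8.3  4.1  7.5] w 0.282 t 16.65
```

```bash
python3 -m creep '{"linear":[[0.03,0,-0.05],[0.05,0,-0.1],[0.05,0,-0.1]],"spin":[0,0,0],"gripper":[2.4,2.4,2.4]}' >/dev/null; python3 f.py;python3 -m creep '{"linear":[[0.05,0,-0.05],[0.05,0,-0.05],[0.05,0,-0.05]],"spin":[0,0,0],"gripper":[2.4,2.4,2.4]}' >/dev/null; python3 f.py
```

```text
tool F [-8.8  0.8 -2.9]
cm tool [0. 0. 0.] tcp [ 0.5003 -0.1516  0.0575] yaw(tool x) deg -34.3 F [-7.7  4.2  2.9] w 0.28 t 16.9
tool F [-7.8  1.1 -0.6]
cm tool [0. 0. 0.] tcp [ 0.5003 -0.1516  0.0575] yaw(tool x) deg -34.3 F [-7.   3.5  0.7] w 0.282 t 17.15
```

```bash
python3 -m creep '{"linear":[[0.05,0,0],[0.1,0,-0.05],[0.1,0,-0.05]],"spin":[0,0,0],"gripper":[2.4,2.4,2.4]}' >/dev/null; python3 f.py;python3 -m creep '{"linear":[[0.05,0,0],[0.05,0,-0.02],[0.05,0,-0.02]],"spin":[0,0,0],"gripper":[2.4,2.4,2.4]}' >/dev/null; python3 f.py
```

```text
tool F [-9.2 -0.1 -0.6]
cm tool [0. 0. 0.] tcp [ 0.5003 -0.1516  0.0575] yaw(tool x) deg -34.3 F [-7.5  5.3  0.7] w 0.28 t 17.4
tool F [-9.5 -0.4  0.4]
cm tool [0. 0. 0.] tcp [ 0.5003 -0.1517  0.0576] yaw(tool x) deg -34.3 F [-7.6  5.6 -0.3] w 0.283 t 17.65
```

```bash
python3 -m creep '{"linear":[[0.05,0,0],[0.1,0,-0.02],[0.1,0,-0.02]],"spin":[0,0,0],"gripper":[2.4,2.4,2.4]}' >/dev/null; python3 f.py;python3 -m creep '{"linear":[[0.05,0,0],[0.05,0,-0.02],[0.05,0,-0.02]],"spin":[0,0,0],"gripper":[2.4,2.4,2.4]}' >/dev/null; python3 f.py
```

```text
tool F [-11.1  -0.7  -1. ]
cm tool [0. 0. 0.] tcp [ 0.5003 -0.1517  0.0575] yaw(tool x) deg -34.3 F [-8.7  6.9  1.2] w 0.284 t 17.9
tool F [-11.3  -0.8   0.1]
cm tool [0. 0. 0.] tcp [ 0.5003 -0.1517  0.0575] yaw(tool x) deg -34.3 F [-8.9  7.   0.1] w 0.281 t 18.15
```

One more 0.5 mm step, then hold for over half a second.

```bash
python3 -m creep '{"linear":[[0.05,0,0],[0.05,0,0],[0.05,0,0],[0.05,0,0]],"spin":[0,0,0,0],"gripper":[2.4,2.4,2.4,2.4]}' >/dev/null; python3 f.py|head -1; python3 -m creep '{"linear":[[0,0,0],[0,0,0],[0,0,0],[0,0,0]],"spin":[0,0,0,0],"gripper":[2.4,2.4,2.4,2.4]}' >/dev/null; python3 f.py|head -1; python3 -m creep '{"linear":[[0,0,0],[0,0,0],[0,0,0],[0,0,0]],"spin":[0,0,0,0],"gripper":[2.4,2.4,2.4,2.4]}' >/dev/null; python3 f.py; python3 w.py|tail -2
```

```text
tool F [-11.9  -0.8  -0.5]
tool F [-13.3  -0.3  -0.9]
tool F [-12.5  -0.7  -1.6]
cm tool [0. 0. 0.] tcp [ 0.5003 -0.1517  0.0575] yaw(tool x) deg -34.3 F [-9.9  7.7  1.8] w 0.279 t 19.15
side 38 [0.0851 0.0883]
top 30 [0.0858 0.0898]
```

```bash
python3 -m creep '{"linear":[[-0.2,0,0],[-0.4,0,0],[-0.6,0,0],[-0.8,0,0],[-0.9,0,0],[-0.9,0,0],[-0.9,0,0]],"spin":[0,0,0,0,0,0,0],"gripper":[2.4,2.4,2.4,2.4,2.6,3.2,4]}' >/dev/null; python3 f.py
python3 -m creep '{"linear":[[0,0,0],[0,0,0],[0,0,-2],[0,0,-5],[0,0,-8],[0,0,-10],[0,0,-10],[0,0,-10]],"spin":[0,0,0,0,0,0,0,0],"gripper":[4,4,4,4,4,4,4,4]}' >/dev/null; python3 f.py; python3 w.py
python3 -m creep '{"linear":[[0,3,-2],[0,6,-4],[0,8,-6],[0,8,-6],[0,8,-6],[0,8,-6]],"spin":[6,12,18,24,24,24],"gripper":[4,4,4,4,4,4]}' >/dev/null; python3 w.py
```

```text
tool F [-0.3 -0.5 -0.7]
cm tool [0. 0. 0.] tcp [ 0.5014 -0.1514  0.0615] yaw(tool x) deg -34.3 F [0.  0.5 0.7] w 0.469 t 19.88
tool F [-0.2  0.2  0.7]
cm tool [0. 0. 0.] tcp [ 0.5008 -0.1511  0.1622] yaw(tool x) deg -34.3 F [-0.2 -0.1 -0.7] w 0.471 t 20.55
cm tool [0. 0. 0.] tcp [ 0.5008 -0.1511  0.1622] yaw(tool x) deg -34.3 F [-0.2 -0.1 -0.7] w 0.471 t 20.55
handle 353 [ 0.4959 -0.1481  0.0844] [ 0.4965 -0.1474  0.0866] r 0.0484 ang deg -121.7
pin head 1045 top z 0.0876 [ 0.589  -0.0946  0.0856]
side 40 [0.0851 0.0894]
top 11 [0.0865 0.0934]
cm tool [0. 0. 0.] tcp [ 0.4533 -0.2162  0.2189] yaw(tool x) deg -58.2 F [ 0.8  0.6 -0.7] w 0.464 t 21.2
handle 266 [ 0.4965 -0.1486  0.085 ] [ 0.4967 -0.1488  0.087 ] r 0.0485 ang deg -120.7
side 37 [0.0847 0.0894]
top 50 [0.0869 0.0913]
```

```bash
python3 - <<'E'
from h import *
togo(); print(robot.sign_off())
E
```

```text
cm tool [0. 0. 0.] tcp [ 0.4535 -0.2156  0.2187] yaw(tool x) deg -58.2 F [-0.2 -0.7  0.4] w 0.469 t 21.35
the job is handed in; nothing more can be done
None
```

The wheel is set and locked at its marked sector, and I handed the job in at 21 s of the 64 s allowed.

- **Pin:** I took it from the stand and lowered it into the guide, where it rode on the disc with its head top at 103 mm. I then turned the wheel counter-clockwise by the handle about 60°, until the pin dropped 16 mm.
- **Lock test:** I pushed the handle on through the play to a firm stop and held it for about 1 s. The readings were 11.9, 13.3 and 12.5 N, so slightly over 12 N at one point. By the ratio you gave, that is about 9 N on the pin.
- **Release:** The gripper let go and backed clear, with forces near zero.

After release, the wrist camera put the pin head top at 87.6 mm, which is fully home; the side and top cameras agreed within about 4 mm. The handle had stayed where I left it.

**Not checked:**
- I had used all 12 pictures, so I did not look at the window at the end. Two of the three slots were already showing in it when I last saw it. The pin going home also confirms the sector, because the disc has only one notch.
- I did not re-measure the other objects on the table. No unexpected contact force showed while the arm moved.

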